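Change over the three glass stations at the rim-polishing bench

TASK

Change the stations round: the vase goes from the narrow turntable to the wide one, the square jar from the square table to the narrow turntable, and the riser from the wide turntable to the square table, with the tumbler back on top of it. First lift the tumbler off the riser and stand it on the cork mat or the wooden board before the riser is shifted; the other one of these two is free for parking something on the way. Leave everything upright and centred on its place, set the pieces down gently without letting any glass fall or tip over, and do not disturb the finished goblet.

Things in the scene. Friction and masses are not known exactly. Their poses are not given: they have to be found in the camera images.
- vase: Tall slim clear-glass vase, 140 mm high: a round foot 72 mm across and 8 mm thick, above it a straight open tube 50 mm across (wall 4 mm) up to the rim. Origin: centre of the underside; z up. About 0.35 kg.
- jar: Square clear-glass jar, open at the top, 62 x 62 mm outside, 80 mm high, walls 6 mm. Origin: centre of the underside; x and y square to its sides, z up. May stand at any yaw. About 0.32 kg.
- riser: Stepped round aluminium riser, 50 mm high: foot flange 76 mm across and 8 mm thick, above it a drum 56 mm across with a flat top. Origin: centre of the underside; z up. About 0.45 kg. At the start the tumbler stands loose on top of it.
- tumbler: Straight round clear-glass tumbler, 62 mm across, 85 mm high, wall 4 mm, open at the top; stands on the riser at the start. Origin: centre of the underside; z up. About 0.18 kg.
- wide_turntable: Wide round dark steel turntable, plate 150 mm across, flat top 40 mm above the bench; locked and bolted down. Origin: on the bench under the plate's centre; z up. Carries the riser and tumbler at the start.
- narrow_turntable: Narrow round dark steel turntable, plate 96 mm across, flat top 40 mm above the bench; locked and bolted down. Origin: on the bench under the plate's centre; z up. Carries the vase at the start.
- square_table: Square dark steel table, plate 125 x 125 mm, flat top 40 mm above the bench; bolted down. Origin: on the bench under the plate's centre; x and y square to its sides, z up. Carries the jar at the start.
- cork_mat: Round cork mat, 124 mm across, 8 mm thick, fixed flat on the bench, empty. Origin: centre of the underside.
- wood_board: Pale wooden board, 115 mm (its x) by 155 mm (its y), 16 mm thick, fixed flat on the bench, empty. Origin: centre of the underside.
- goblet: Finished clear-glass goblet, loose, to be left alone: foot 72 mm across, thin stem, bowl 66 mm across at the rim, 128 mm high. Origin: centre of the underside.

How it is judged:
On the way:
1. the tumbler stands released on the cork mat or the wooden board while the riser is still on the wide turntable (((horizontal distance between tumbler and cork_mat below 0.055 m and z of tumbler in the frame of cork_mat between 0 and 0.016 m) or (horizontal distance between tumbler and wood_board below 0.06 m and z of tumbler in the frame of wood_board between 0.008 and 0.024 m)) and horizontal distance between riser and wide_turntable below 0.035 m and z of riser in the frame of wide_turntable between 0.032 and 0.048 m and angle between tumbler's own z axis and vertical below 0.1 rad and contact force between the fingers and tumbler below 0.1 N), for 0.2 s.
At the end, for the whole second after the job is handed in: The vase stands on the wide turntable, the jar on the narrow turntable and the riser on the square table, each within 15 mm of the plate's centre; the tumbler stands on the riser within 12 mm of its centre; all upright (within 0.1 rad), at rest and released (horizontal distance between vase and wide_turntable below 0.015 m and z of vase in the frame of wide_turntable between 0.032 and 0.048 m and horizontal distance between jar and narrow_turntable below 0.015 m and z of jar in the frame of narrow_turntable between 0.032 and 0.048 m and horizontal distance between riser and square_table below 0.015 m and z of riser in the frame of square_table between 0.032 and 0.048 m and horizontal distance between tumbler and riser below 0.012 m and z of tumbler in the frame of riser between 0.042 and 0.058 m and angle between each of riser, tumbler, vase, jar's own z axis and vertical below 0.1 rad and linear speed of each of riser, tumbler, vase, jar below 0.02 m/s and contact force between the fingers and riser below 0.1 N and contact force between the fingers and tumbler below 0.1 N and contact force between the fingers and vase below 0.1 N and contact force between the fingers and jar below 0.1 N); the robot touches nothing.
It fails at once if the goblet is shifted by more than 25 mm or tipped (distance of goblet from where it was at the start of the episode above 0.025 m or angle between goblet's own z axis and vertical above 0.35 rad).
It fails at once if the tumbler, vase or jar is tipped over (more than 0.7 rad) (angle between any of tumbler, vase, jar's own z axis and vertical above 0.7 rad).
It fails at once if the tumbler, vase or jar is let fall from more than about 30 mm (over 0.75 m/s and not held) ((linear speed of tumbler above 0.75 m/s and contact force between the fingers and tumbler below 0.5 N) or (linear speed of vase above 0.75 m/s and contact force between the fingers and vase below 0.5 N) or (linear speed of jar above 0.75 m/s and contact force between the fingers and jar below 0.5 N)).
It also fails if it takes over 136 s, if anything falls off the work surface, if the arm or the gripper's body presses on something with over 40 N, if the wrist force passes 120 N, or if a joint passes its speed limit or range.

ROBOT

A 7-joint arm with a two-finger parallel gripper is mounted at the origin on the work surface. World frame = base frame: x ahead of the robot, y to its left, z up, the work surface at z = 0. Lengths are in m, angles in rad, forces in N, time in s.
With the tool pointing down it reaches from about 0.425 to 0.925 m from the base axis. Payload 6.8 kg.
Tool frame: the origin (TCP) lies on the centre line of the jaws, within the pads' length; the fingertips stand 14 mm ahead of it and the grasp point (between the pads) lies 5 mm behind it; z points along the fingers, y is the line along which they close (so a half turn about z gives the same grasp; the last joint's range is limited). The gripper opens to 85 mm and grips with 20 to 120 N. Pads are 22 mm wide; open, the fingers measure 114 mm over their backs; the gripper's body (76 mm by 85 mm) begins 54 mm behind the grasp point. The pads swing forward as they close: fully open they stand 13 mm farther back than shut.
Start: joints at [1.178, 0.477, 0.022, 1.555, -0.011, 1.109, -0.083], TCP at [0.19, -0.648, 0.245] pointing down, gripper open.
Joint ranges: [-2.96, 2.96], [-0.34, 2.1], [-1.41, 1.46], [0.24, 2.44], [-1.37, 4.51], [0.17, 1.92], [-2.96, 2.96]. Speed limits (rad/s): [2.39, 2.39, 3.14, 3.14, 3.14, 3.14, 3.14].

INTERFACE

Orientations are given as a unit quaternion [w, x, y, z].
In Python, from station import bot gives the robot as it stands. The module is installed in compiled form; this text tells all that it offers.
- The arm moves only by the tool drive_tool, never from a script. Its argument "commands" is a list of rows, each an object with "hand": the opening, from 0 (shut) to 1 (fully open); "translation": the shift along the world's x, y, z in mm, a list of three; "angular": the turn, a rotation vector about the world's x, y, z in rad, a list of three. In form: [{"hand": hand, "translation": [tx, ty, tz], "angular": [ax, ay, az]}, ...]. A call has 1 to 12 rows; each row is the pose to reach, as a shift and turn from the pose commanded when the call began; what a row does not reach only later rows make up. A row lasts 1/8 s, in which the tool goes at most 62.5 mm and 10.7 degrees, less where a joint would pass 70% of its speed; a pose out of reach is approached as far as the arm can. A call with a gripper value outside its range is refused whole. The fingers move at their own pace and stop on an object; "force" is the grip in N (left out, the last holds). Time passes only in rows, so rows that repeat a pose let the fingers close. It gives the time, the measured TCP pose, the force, the opening and the grip force at its end, in the units of the state.
- bot.get_obs(): the state, without advancing time (a new reading comes with each control period).
- bot.read_camera(name): name is "scene" or "top" or "wrist"; returns the picture (420x560x3 uint8, red, green, blue); there is no depth.
- bot.camera_model(name): a dict with "fx", "fy", "cx", "cy" (pixels), "k1" (the pictures are not rectified: a ray, as slopes to the right and down, at radius r is drawn at 1 + k1 r^2 times it, then the intrinsics apply), "view" (4x4, takes a point from world to camera coordinates). Camera axes: x right, y up, looking along -z (the intrinsics and any distortion apply to the point x, -y, -z); pixel columns grow to the right and rows downward; lengths in m; the calibration is good to about 2 mm. A picture is of the moment at which its call begins: read the wrist's pose just before it. camera_model takes no time and is no camera call; for the wrist camera it gives the pose at the moment of the call.
- bot.hand_in(): hands the job in; it is judged then, once.
Trained networks look in the newest picture that a camera, given by its name, has taken for a name from the list of things; names that differ only in an ending like _2 or _b are one class to them, and where a whole thing is asked for, a point or a joint stands for the part that bears it (a point fixed in the world has none). Each returns a list of dicts, best first, with "score" (0 to 1); they miss things now and then, are a little off and sometimes report something else, mostly with a low value. They report only what shows in the picture. A call takes as long as a camera call.
- bot.find_in(camera, query): "position" ([column, row] in pixels, amid what is visible of it).
- bot.outline_of(camera, query): "pixels" (420x560 bool, what is visible of it) and "position" ([column, row] in pixels, amid what is visible of it).
The state is a dict: "t": time; "q": joint angles; "joint_vel": joint speeds; "joint_torque": joint torques, N m; "eef_pos": TCP position; "tool_rot": TCP orientation; "contact_force": force on the tool from outside, world axes, zero at the start; "torque": the same for the moment, N m; "gripper_width": opening from 0.0 (shut) to 1.0 (fully open); "grasp_force": force on a finger pad.
Only numpy, scipy, OpenCV 4.12 (cv2) and the standard library are available. Lean on these libraries where they do the work, as an engineer would, in place of code of your own. Each camera call takes 0.05 s, during which the arm holds its last target. There are 200 camera calls.

## Working session

There is one attempt and no reset: what is moved stays moved. The work goes in short steps, Python scripts to look and compute and a tool call to move; the robot and the scene stay as the last step left them, time stands still between calls to the robot, and variables do not carry over. Pictures are saved under pics/ and viewed, at most 14 in all, crops included, and the job is handed in when it is done.

Besides the shell and the picture viewer there is one more tool, called as name([rows], argument=value, ...), one row to a line, values as JSON. drive_tool: Moves the arm, as the interface text tells. Its arguments: {"type":"object","properties":{"commands":{"type":"array","items":{"type":"object","properties":{"hand":{"type":"number"},"translation":{"type":"array","items":{"type":"number"}},"angular":{"type":"array","items":{"type":"number"}}}}},"force":{"type":"number"}},"required":["commands"]}

```bash
mkdir -p pics; cat > h.py <<'E'
import numpy as np, cv2
from station import bot
def pt(cam,m,p,z):
    "intersect pixel ray with plane z"
    o,d=ray(m,p); s=(z-o[2])/d[2]; return o+s*d
def ray(m,p):
    x=(p[0]-m['cx'])/m['fx']; y=(p[1]-m['cy'])/m['fy']
    k=m['k1']; rd=np.hypot(x,y); r=rd
    for _ in range(30): r=rd/(1+k*r*r)
    s=r/rd if rd>0 else 1
    V=np.array(m['view']); R=V[:3,:3]; t=V[:3,3]
    return -R.T@t, R.T@np.array([x*s,-y*s,-1.])
def proj(m,P):
    V=np.array(m['view']); c=V[:3,:3]@np.asarray(P)+V[:3,3]
    x=c[0]/-c[2]; y=-c[1]/-c[2]; f=1+m['k1']*(x*x+y*y)
    return np.array([m['fx']*x*f+m['cx'],m['fy']*y*f+m['cy']])
def save(im,n): cv2.imwrite('pics/'+n,im[:,:,::-1])
E
python3 - <<'E'
from h import *
o=bot.get_obs(); print(o)
for c in ['scene','top']:
    im=bot.read_camera(c); m=bot.camera_model(c); save(im,c+'1.png'); print(c,m['fx'],m['k1'],ray(m,(280,210)))
    for q in ['vase','jar','riser','tumbler','wide_turntable','narrow_turntable','square_table','cork_mat','wood_board','goblet']:
        r=bot.find_in(c,q); print(q,[(np.round(a['position']),round(a['score'],2)) for a in r[:3]])
print(bot.get_obs()['t'])
E
```

```text
{'t': 0.0, 'q': array([ 1.17791316,  0.4778179 ,  0.02231788,  1.55648912, -0.01147221,
        1.10928144, -0.08307474]), 'joint_vel': array([ 0.00040528, -0.00017873,  0.00063956, -0.00076437,  0.00044205,
       -0.00038845,  0.00088946]), 'joint_torque': array([-8.97264945e-04, -5.96456265e+01,  1.60772033e+00, -2.81201577e+01,
        1.25164585e-02,  9.48095578e-03, -4.98522738e-06]), 'eef_pos': array([ 0.18946875, -0.64725671,  0.24429743]), 'tool_rot': array([-9.10292756e-04,  9.89873448e-01,  1.41949583e-01, -2.08658905e-04]), 'contact_force': array([-0.26081052,  0.16323359, -0.76432904]), 'torque': array([-0.00503129,  0.00359041,  0.01772129]), 'grasp_force': 0.0, 'gripper_width': 0.9995159596878322}
scene 399.25430034630915 0.0043242251388729966 (array([ 1.09455398, -0.26476977,  0.61856248]), array([-0.66721811,  0.38999358, -0.63466588]))
vase []
jar [(array([350., 231.]), 0.97), (array([345., 255.]), 0.67)]
riser [(array([110., 228.]), 0.98)]
tumbler [(array([ 93., 193.]), 0.7), (array([108., 229.]), 0.4)]
wide_turntable [(array([109., 242.]), 0.71)]
narrow_turntable [(array([393., 193.]), 0.61)]
square_table [(array([348., 257.]), 0.76)]
cork_mat [(array([330., 180.]), 0.62)]
wood_board [(array([246., 235.]), 0.59)]
goblet [(array([204., 285.]), 0.6)]
top 499.93368677358126 -0.1424557039226038 (array([0.35285211, 0.05630908, 1.27280539]), array([ 0.13911152,  0.01418473, -0.99022076]))
vase [(array([145., 212.]), 0.95)]
jar [(array([244., 162.]), 0.8), (array([303., 222.]), 0.31)]
riser [(array([409., 272.]), 0.82)]
tumbler [(array([430., 268.]), 0.71)]
wide_turntable [(array([403., 279.]), 0.8)]
narrow_turntable [(array([160., 230.]), 0.85)]
square_table []
cork_mat [(array([199., 264.]), 0.89)]
wood_board [(array([307., 223.]), 0.89), (array([146., 215.]), 0.17)]
goblet [(array([369., 163.]), 0.93)]
1.1
```

View pics/top1.png

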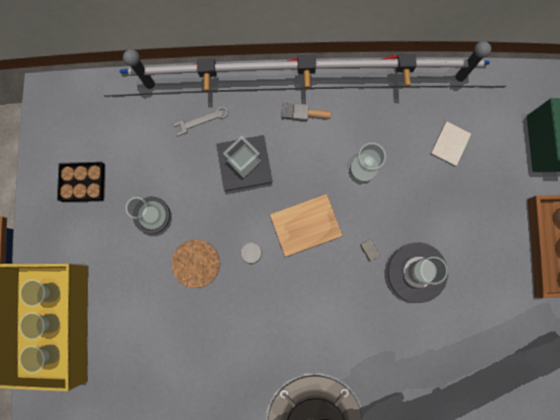

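View pics/scene1.png

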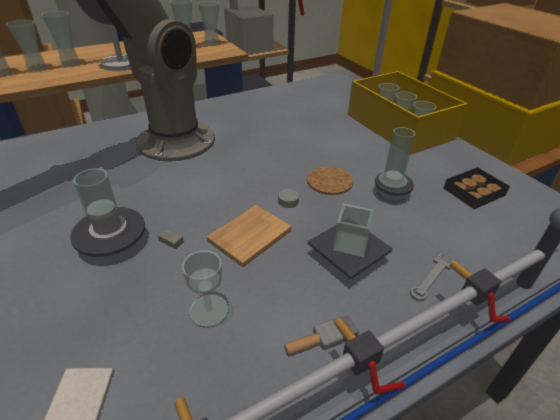

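The top view shows the wide turntable with riser and tumbler at (416,272), the vase on the narrow turntable at (152,216), and the jar on the square table at (244,163). The cork mat is at (196,263), the board at (307,225) and the goblet at (368,165). The scene view agrees, with the wide turntable at (108,228), the goblet at (205,285) and the rail in front. Next I'll fit models to the outlines.

```bash
cat > fit.py <<'E'
from h import *
from scipy.optimize import least_squares
A=np.linspace(0,2*np.pi,24,endpoint=False)
D=np.c_[np.cos(A),np.sin(A)]
def ring(r,z,n=40):
    a=np.linspace(0,2*np.pi,n); return np.c_[r*np.cos(a),r*np.sin(a),0*a+z]
def box(a,b,zs): return np.array([[sx*a/2,sy*b/2,z] for z in zs for sx in(-1,1) for sy in(-1,1)])
M={'vase':np.r_[ring(.036,0),ring(.036,.008),ring(.025,.14)],'jar':box(.062,.062,(0,.08)),
'riser':np.r_[ring(.038,0),ring(.038,.008),ring(.028,.05)],'tumbler':np.r_[ring(.031,0),ring(.031,.085)],
'wide_turntable':ring(.075,.04),'narrow_turntable':ring(.048,.04),'square_table':box(.125,.125,(.04,)),
'cork_mat':np.r_[ring(.062,0),ring(.062,.008)],'wood_board':box(.115,.155,(0,.016)),
'goblet':np.r_[ring(.036,0),ring(.033,.128)]}
def sup(px): return (px@D.T).max(0)
def getmask(c,q):
    r=bot.outline_of(c,q)
    if not r or r[0]['score']<.4: return None
    m=r[0]['pixels'].astype(np.uint8)
    n,l,s,_=cv2.connectedComponentsWithStats(m)
    k=1+s[1:,4].argmax(); ys,xs=np.nonzero(l==k)
    return np.c_[xs,ys].astype(float),r[0]['score']
def fit(q,obs,z0=None,yaws=(0,)):
    best=None
    for y0 in yaws:
        def f(p):
            c,s=np.cos(p[3]),np.sin(p[3]); P=M[q]@np.array([[c,s,0],[-s,c,0],[0,0,1]])+p[:3]
            out=[sup(np.array([proj(m,x) for x in P]))-h for m,h in obs]
            return np.r_[np.concatenate(out),(p[3]-y0)*.01]
        m,h=obs[-1]
        x0=[*start[q],y0]
        r=least_squares(f,x0,loss='soft_l1',f_scale=1.5,x_scale=[.01,.01,.01,.1])
        if best is None or r.cost<best.cost: best=r
    res=np.abs(best.fun[:-1]).reshape(len(obs),-1)
    return best.x,np.median(res,1).round(1)
start={}
E
python3 - <<'E'
from fit import *
import pickle
obs={}
for c in ['scene','top']:
    bot.read_camera(c); m=bot.camera_model(c)
    for q in M:
        g=getmask(c,q)
        if g is None: print('miss',c,q); continue
        obs.setdefault(q,[]).append((m,sup(g[0])+.0))
        start[q]=[*pt(c,m,g[0].mean(0),.06)[:2],.03]
        if c=='scene': start[q][2]=.03
res={}
for q in M:
    if q not in obs: continue
    y=(0,) if q not in('jar','square_table','wood_board') else (np.linspace(0,np.pi/2,6)[:-1] if q!='wood_board' else np.linspace(0,np.pi,8)[:-1])
    x,r=fit(q,obs[q],yaws=y); res[q]=x; print(q,x.round(4),r,len(obs[q]))
pickle.dump(res,open('res.pkl','wb'))
E
```

```text
miss scene square_table
miss top goblet
vase [ 0.5196  0.3981  0.0391 -0.0345] [0.5 0.3] 2
jar [0.6525 0.1635 0.0379 0.7587] [1.6 1. ] 2
riser [ 0.3628 -0.2628  0.0214  0.4513] [3.7 1.5] 2
tumbler [ 0.3646 -0.264   0.0883 -0.0723] [0.5 0.6] 2
wide_turntable [ 0.364  -0.2637 -0.0059  0.1239] [0.6 0.3] 2
narrow_turntable [ 0.5225  0.4031 -0.0145 -0.3543] [1.5 0.5] 2
square_table [ 0.6593  0.1668 -0.039   0.1449] [0.3] 1
cork_mat [ 0.3989  0.2939 -0.0004  0.0449] [0.5 0.4] 2
wood_board [ 0.4892  0.0106 -0.002   0.3373] [1.  0.8] 2
goblet [ 0.619  -0.1415 -0.0238 -0.0496] [0.3] 1
```

drive_tool([
  {"hand": 1,"translation": [20,40,20],"angular": [0,0,0]},
  {"hand": 1,"translation": [40,85,40],"angular": [0,0,0]},
  {"hand": 1,"translation": [60,135,56],"angular": [0,0,0]},
  {"hand": 1,"translation": [85,185,56],"angular": [0,0,0]},
  {"hand": 1,"translation": [105,235,56],"angular": [0,0,0]},
  {"hand": 1,"translation": [130,285,56],"angular": [0,0,0]},
  {"hand": 1,"translation": [150,330,56],"angular": [0,0,0]},
  {"hand": 1,"translation": [165,365,56],"angular": [0,0,0]},
  {"hand": 1,"translation": [175,383,56],"angular": [0,0,0]},
  {"hand": 1,"translation": [175,383,56],"angular": [0,0,0]},
], force=40)

```text
t: 3.45
eef_pos: [0.3654, -0.2636, 0.3016]
tool_rot: [0.0, 0.99, 0.144, 0.0]
contact_force: [0.1, -0.8, -0.0]
gripper_width: 0.997
grasp_force: 0.0
```

```bash
python3 - <<'E'
from h import *
o=bot.get_obs(); print(o['t'],o['eef_pos'],o['tool_rot'],o['q'].round(2),o['contact_force'])
m=bot.camera_model('wrist'); im=bot.read_camera('wrist')
o,d=ray(m,(280,210)); print(o,d)
P=[(.364,-.264,.04),(.364,-.264,.175),(.364,-.264,.09)]
im=im.copy()
for p in P:
    u=proj(m,p); print(p,u.round())
a=np.linspace(0,2*np.pi,60)
for r,z,c in((.031,.175,(255,0,0)),(.075,.04,(0,255,0)),(.038,.048,(0,0,255))):
    cv2.polylines(im,[np.array([proj(m,(.364+r*np.cos(t),-.264+r*np.sin(t),z)) for t in a]).astype(np.int32)],True,c,1)
save(im,'w1.png')
E
```

```text
3.45 [ 0.36541639 -0.26362072  0.30161915] [1.99274820e-04 9.89643773e-01 1.43544659e-01 3.05725764e-04] [ 0.71  0.06 -0.23  1.98  0.02  1.1  -0.81] [ 0.05247045 -0.76149637 -0.02396393]
[ 0.43939558 -0.24226562  0.4304043 ] [-0.28457044 -0.08815724 -0.95462369]
(0.364, -0.264, 0.04) [278. 180.]
(0.364, -0.264, 0.175) [278. 209.]
(0.364, -0.264, 0.09) [278. 188.]
```

View pics/w1.png

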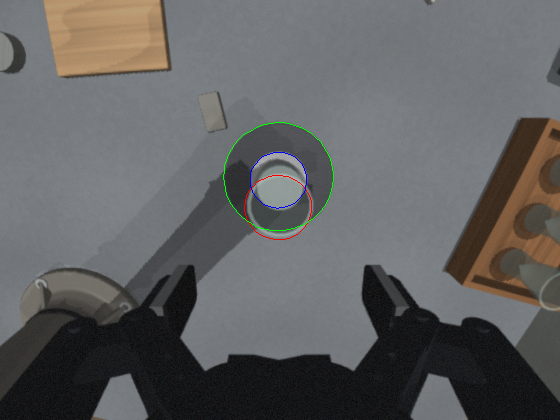

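The overlay matches: the plate circle and tumbler rim at (278,208) sit midway between the jaws, so I'll descend and grip.

drive_tool([
  {"hand": 1,"translation": [0,0,-40],"angular": [0,0,0]},
  {"hand": 1,"translation": [-1,0,-80],"angular": [0,0,0]},
  {"hand": 1,"translation": [-1,0,-120],"angular": [0,0,0]},
  {"hand": 1,"translation": [-1,0,-150],"angular": [0,0,0]},
  {"hand": 1,"translation": [-1,0,-161],"angular": [0,0,0]},
  {"hand": 1,"translation": [-1,0,-161],"angular": [0,0,0]},
  {"hand": 0.6,"translation": [-1,0,-161],"angular": [0,0,0]},
  {"hand": 0.6,"translation": [-1,0,-161],"angular": [0,0,0]},
  {"hand": 0.6,"translation": [-1,0,-161],"angular": [0,0,0]},
  {"hand": 0.6,"translation": [-1,0,-161],"angular": [0,0,0]},
  {"hand": 0.6,"translation": [-1,0,-161],"angular": [0,0,0]},
  {"hand": 0.6,"translation": [-1,0,-161],"angular": [0,0,0]},
], force=35)

```text
t: 5.0
eef_pos: [0.3644, -0.2652, 0.1417]
tool_rot: [0.001, 0.99, 0.142, 0.001]
contact_force: [-1.7, 1.0, 6.9]
gripper_width: 0.718
grasp_force: 37.4
```

drive_tool([
  {"hand": 0.6,"translation": [0,0,10],"angular": [0,0,0]},
  {"hand": 0.6,"translation": [0,0,30],"angular": [0,0,0]},
  {"hand": 0.6,"translation": [5,10,50],"angular": [0,0,0]},
  {"hand": 0.6,"translation": [17,40,60],"angular": [0,0,0]},
  {"hand": 0.6,"translation": [35,78,60],"angular": [0,0,0]},
  {"hand": 0.6,"translation": [54,118,60],"angular": [0,0,0]},
  {"hand": 0.6,"translation": [72,158,60],"angular": [0,0,0]},
  {"hand": 0.6,"translation": [91,200,60],"angular": [0,0,0]},
  {"hand": 0.6,"translation": [108,238,50],"angular": [0,0,0]},
  {"hand": 0.6,"translation": [120,263,35],"angular": [0,0,0]},
  {"hand": 0.6,"translation": [125,275,15],"angular": [0,0,0]},
  {"hand": 0.6,"translation": [125,275,0],"angular": [0,0,0]},
])

```text
t: 6.5
eef_pos: [0.4888, 0.0111, 0.1401]
tool_rot: [-0.0, 0.99, 0.143, 0.0]
contact_force: [0.4, -0.1, -2.2]
gripper_width: 0.72
grasp_force: 38.8
```

drive_tool([
  {"hand": 0.6,"translation": [0,0,-20],"angular": [0,0,0]},
  {"hand": 0.6,"translation": [0,0,-40],"angular": [0,0,0]},
  {"hand": 0.6,"translation": [0,0,-58],"angular": [0,0,0]},
  {"hand": 0.6,"translation": [0,0,-64],"angular": [0,0,0]},
  {"hand": 0.6,"translation": [0,0,-68],"angular": [0,0,0]},
  {"hand": 0.6,"translation": [0,0,-70],"angular": [0,0,0]},
  {"hand": 0.6,"translation": [0,0,-70],"angular": [0,0,0]},
])

```text
t: 7.38
eef_pos: [0.4889, 0.0101, 0.0707]
tool_rot: [0.0, 0.99, 0.142, 0.0]
contact_force: [0.5, 0.9, -2.9]
gripper_width: 0.719
grasp_force: 38.9
```

drive_tool([
  {"hand": 0.6,"translation": [0,0,-2],"angular": [0,0,0]},
  {"hand": 0.6,"translation": [0,0,-3],"angular": [0,0,0]},
  {"hand": 0.6,"translation": [0,0,-3],"angular": [0,0,0]},
])

```text
t: 7.75
eef_pos: [0.4889, 0.0103, 0.0678]
tool_rot: [0.0, 0.99, 0.142, 0.0]
contact_force: [-2.2, -0.1, 4.4]
gripper_width: 0.72
grasp_force: 39.3
```

drive_tool([
  {"hand": 1,"translation": [0,0,0],"angular": [0,0,0]},
  {"hand": 1,"translation": [0,0,0],"angular": [0,0,0]},
  {"hand": 1,"translation": [0,0,0],"angular": [0,0,0]},
  {"hand": 1,"translation": [0,0,0],"angular": [0,0,0]},
  {"hand": 1,"translation": [0,0,20],"angular": [0,0,0]},
  {"hand": 1,"translation": [0,0,60],"angular": [0,0,0]},
  {"hand": 1,"translation": [0,0,110],"angular": [0,0,0]},
  {"hand": 1,"translation": [20,20,160],"angular": [0,0,0]},
  {"hand": 1,"translation": [60,55,200],"angular": [0,0,0]},
  {"hand": 1,"translation": [100,95,230],"angular": [0,0,0]},
  {"hand": 1,"translation": [130,130,230],"angular": [0,0,0]},
  {"hand": 1,"translation": [140,153,230],"angular": [0,0,0]},
])

```text
t: 9.25
eef_pos: [0.63, 0.1655, 0.2974]
tool_rot: [-0.001, 0.99, 0.142, 0.0]
contact_force: [-1.0, -1.0, -0.5]
gripper_width: 1.0
grasp_force: 0.0
```

drive_tool([
  {"hand": 1,"translation": [0,0,0],"angular": [0,0,0]},
  {"hand": 1,"translation": [0,0,0],"angular": [0,0,0]},
])

```text
t: 9.5
eef_pos: [0.6283, 0.1619, 0.2969]
tool_rot: [0.001, 0.99, 0.142, -0.0]
contact_force: [-0.7, -1.6, 0.3]
gripper_width: 0.999
grasp_force: 0.0
```

```bash
python3 - <<'E'
from fit import *
import pickle
res=pickle.load(open('res.pkl','rb')); obs={}
for q in ('jar','square_table','tumbler'): start[q]=list(res[q][:3])
start['square_table'][2]=0; start['tumbler']=[.489,.01,.016]
o=bot.get_obs(); print(o['t'],o['eef_pos'])
for c in ['scene','top','wrist']:
    m=bot.camera_model(c); im=bot.read_camera(c)
    for q in start:
        g=getmask(c,q)
        if g is None: print('miss',c,q); continue
        obs.setdefault(q,[]).append((m,sup(g[0])))
im=im.copy()
for q in obs:
    y=(0,) if q=='tumbler' else np.linspace(0,np.pi/2,6)[:-1]
    x,r=fit(q,obs[q],yaws=y); print(q,x.round(4),r)
    c,s=np.cos(x[3]),np.sin(x[3]); P=M[q]@np.array([[c,s,0],[-s,c,0],[0,0,1]])+x[:3]
    for p in P: cv2.circle(im,tuple(int(v) for v in proj(m,p)),2,(255,0,0),-1)
save(im,'w2.png')
E
```

```text
9.5 [0.6283099  0.16190271 0.29690885]
miss top jar
miss top tumbler
jar [0.6543 0.1621 0.0379 0.7426] [1.  0.5]
square_table [ 0.651   0.1632 -0.0107  0.1583] [ 1.5 21.   0.8]
tumbler [0.4893 0.0118 0.0133 0.6822] [0.7 0.6]
```

View pics/w2.png

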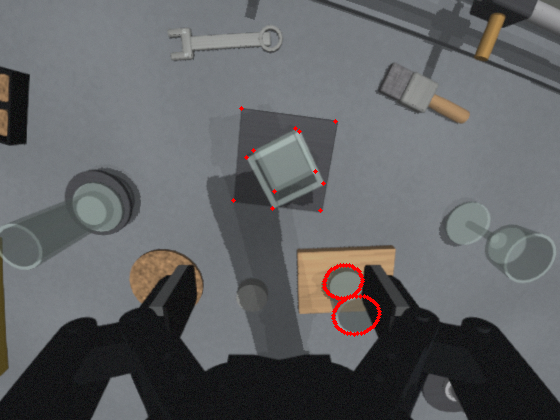

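The tumbler stands on the board. The jar's rim is centred near (287,168) and turned about 26° from the jaws, and the square table is at (285,160).

drive_tool([
  {"hand": 1,"translation": [10,0,-30],"angular": [0,0,0.15]},
  {"hand": 1,"translation": [20,0,-60],"angular": [0,0,0.3]},
  {"hand": 1,"translation": [26,0,-80],"angular": [0,0,0.457]},
  {"hand": 1,"translation": [26,0,-100],"angular": [0,0,0.457]},
  {"hand": 1,"translation": [26,0,-130],"angular": [0,0,0.457]},
  {"hand": 1,"translation": [26,0,-165],"angular": [0,0,0.457]},
  {"hand": 1,"translation": [26,0,-195],"angular": [0,0,0.457]},
  {"hand": 1,"translation": [26,0,-206],"angular": [0,0,0.457]},
  {"hand": 1,"translation": [26,0,-206],"angular": [0,0,0.457]},
])

```text
t: 11.22
eef_pos: [0.6544, 0.1633, 0.0911]
tool_rot: [-0.0, 0.932, 0.362, -0.0]
contact_force: [0.3, 0.4, 0.0]
gripper_width: 0.998
grasp_force: 0.0
```

drive_tool([
  {"hand": 0.6,"translation": [0,0,0],"angular": [0,0,0]},
  {"hand": 0.6,"translation": [0,0,0],"angular": [0,0,0]},
  {"hand": 0.6,"translation": [0,0,0],"angular": [0,0,0]},
  {"hand": 0.6,"translation": [0,0,0],"angular": [0,0,0]},
  {"hand": 0.6,"translation": [0,0,0],"angular": [0,0,0]},
  {"hand": 0.6,"translation": [0,0,0],"angular": [0,0,0]},
], force=45)

```text
t: 11.98
eef_pos: [0.6558, 0.1635, 0.0931]
tool_rot: [0.0, 0.932, 0.362, 0.001]
contact_force: [-0.6, -0.5, 7.1]
gripper_width: 0.719
grasp_force: 50.5
```

drive_tool([
  {"hand": 0.6,"translation": [0,0,10],"angular": [0,0,0]},
  {"hand": 0.6,"translation": [0,0,30],"angular": [0,0,0]},
  {"hand": 0.6,"translation": [-10,5,45],"angular": [0,0,0]},
  {"hand": 0.6,"translation": [-40,20,50],"angular": [0,0,0]},
  {"hand": 0.6,"translation": [-80,40,50],"angular": [0,0,0]},
  {"hand": 0.6,"translation": [-120,60,50],"angular": [0,0,0]},
  {"hand": 0.6,"translation": [-160,81,50],"angular": [0,0,0]},
  {"hand": 0.6,"translation": [-200,101,50],"angular": [0,0,0]},
  {"hand": 0.6,"translation": [-232,117,40],"angular": [0,0,0]},
  {"hand": 0.6,"translation": [-250,127,25],"angular": [0,0,0]},
  {"hand": 0.6,"translation": [-257,130,10],"angular": [0,0,0]},
  {"hand": 0.6,"translation": [-257,130,-10],"angular": [0,0,0]},
])

```text
t: 13.48
eef_pos: [0.3977, 0.2936, 0.0814]
tool_rot: [0.0, 0.932, 0.363, 0.001]
contact_force: [0.2, 1.0, -3.7]
gripper_width: 0.723
grasp_force: 50.1
```

drive_tool([
  {"hand": 0.6,"translation": [0,0,-10],"angular": [0,0,0]},
  {"hand": 0.6,"translation": [0,0,-17],"angular": [0,0,0]},
  {"hand": 0.6,"translation": [0,0,-20],"angular": [0,0,0]},
  {"hand": 0.6,"translation": [0,0,-22],"angular": [0,0,0]},
  {"hand": 0.6,"translation": [0,0,-22],"angular": [0,0,0]},
])

```text
t: 14.1
eef_pos: [0.398, 0.2932, 0.061]
tool_rot: [0.001, 0.932, 0.362, 0.001]
contact_force: [-4.4, -5.6, 15.3]
gripper_width: 0.721
grasp_force: 52.1
```

drive_tool([
  {"hand": 1,"translation": [0,0,0],"angular": [0,0,0]},
  {"hand": 1,"translation": [0,0,0],"angular": [0,0,0]},
  {"hand": 1,"translation": [0,0,0],"angular": [0,0,0]},
  {"hand": 1,"translation": [0,0,0],"angular": [0,0,0]},
  {"hand": 1,"translation": [0,0,20],"angular": [0,0,0]},
  {"hand": 1,"translation": [0,0,60],"angular": [0,0,0]},
  {"hand": 1,"translation": [0,0,110],"angular": [0,0,0]},
  {"hand": 1,"translation": [20,-20,160],"angular": [0,0,0]},
  {"hand": 1,"translation": [40,-60,190],"angular": [0,0,0]},
  {"hand": 1,"translation": [55,-110,210],"angular": [0,0,0]},
  {"hand": 1,"translation": [65,-160,220],"angular": [0,0,0]},
  {"hand": 1,"translation": [75,-210,220],"angular": [0,0,0]},
])

```text
t: 15.6
eef_pos: [0.4733, 0.0817, 0.2803]
tool_rot: [0.0, 0.932, 0.362, 0.001]
contact_force: [0.4, 0.6, -0.9]
gripper_width: 1.002
grasp_force: 0.0
```

drive_tool([
  {"hand": 1,"translation": [5,-50,0],"angular": [0,0,0]},
  {"hand": 1,"translation": [5,-100,0],"angular": [0,0,0]},
  {"hand": 1,"translation": [0,-150,0],"angular": [0,0,0]},
  {"hand": 1,"translation": [-20,-200,0],"angular": [0,0,0]},
  {"hand": 1,"translation": [-45,-250,0],"angular": [0,0,0]},
  {"hand": 1,"translation": [-75,-300,0],"angular": [0,0,0]},
  {"hand": 1,"translation": [-100,-340,0],"angular": [0,0,0]},
  {"hand": 1,"translation": [-109,-347,0],"angular": [0,0,0]},
  {"hand": 1,"translation": [-109,-347,0],"angular": [0,0,0]},
  {"hand": 1,"translation": [-109,-347,0],"angular": [0,0,0]},
])

```text
t: 16.85
eef_pos: [0.3647, -0.2624, 0.2794]
tool_rot: [-0.0, 0.932, 0.364, 0.0]
contact_force: [0.3, 1.4, -0.1]
gripper_width: 1.003
grasp_force: 0.0
```

```bash
cat > look.py <<'E'
from fit import *
import pickle
def look(qs,cams=('scene','top','wrist'),pic=None):
    res=pickle.load(open('res.pkl','rb')); obs={}
    o=bot.get_obs(); print(o['t'],o['eef_pos'],o['q'].round(2))
    for q,s in qs.items(): start[q]=list(s)
    for c in cams:
        m=bot.camera_model(c); im=bot.read_camera(c)
        for q in qs:
            g=getmask(c,q)
            if g is None: print('miss',c,q); continue
            obs.setdefault(q,[]).append((m,sup(g[0])))
    im=im.copy()
    for q in obs:
        y=np.linspace(0,np.pi/2,6)[:-1] if q in('jar','square_table') else (0,)
        x,r=fit(q,obs[q],yaws=y); print(q,x.round(4),r)
        c,s=np.cos(x[3]),np.sin(x[3]); P=M[q]@np.array([[c,s,0],[-s,c,0],[0,0,1]])+x[:3]
        for p in P: cv2.circle(im,tuple(int(v) for v in proj(m,p)),1,(255,0,0),-1)
    if pic: save(im,pic)
E
python3 -c "
from look import *
look({'riser':(.363,-.263,.04),'wide_turntable':(.364,-.264,0)},pic='w3.png')"
```

```text
16.85 [ 0.36471332 -0.26242262  0.27935208] [ 0.73  0.08 -0.26  2.01  0.02  1.05 -0.36]
riser [ 0.3647 -0.263   0.0379 -0.3739] [0.8 1.1 0.5]
wide_turntable [ 0.3639 -0.2639 -0.0058  0.0275] [0.7 0.4 0.4]
```

View pics/w3.png

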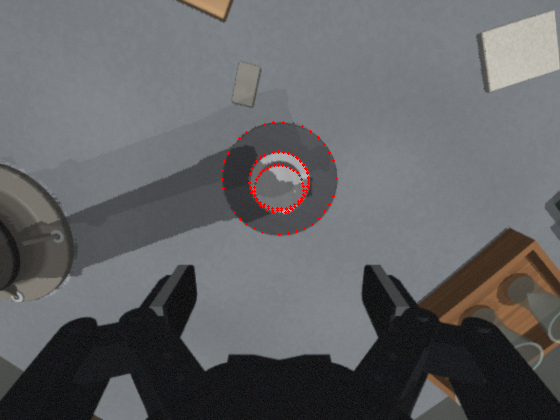

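The riser is concentric with the wide turntable at (280,180) and midway between the jaws, so I'll grip it.

drive_tool([
  {"hand": 1,"translation": [0,0,-50],"angular": [0,0,0]},
  {"hand": 1,"translation": [0,-1,-100],"angular": [0,0,0]},
  {"hand": 1,"translation": [0,-1,-150],"angular": [0,0,0]},
  {"hand": 1,"translation": [0,-1,-185],"angular": [0,0,0]},
  {"hand": 1,"translation": [0,-1,-200],"angular": [0,0,0]},
  {"hand": 1,"translation": [0,-1,-206],"angular": [0,0,0]},
  {"hand": 0.5,"translation": [0,-1,-206],"angular": [0,0,0]},
  {"hand": 0.5,"translation": [0,-1,-206],"angular": [0,0,0]},
  {"hand": 0.5,"translation": [0,-1,-206],"angular": [0,0,0]},
  {"hand": 0.5,"translation": [0,-1,-206],"angular": [0,0,0]},
  {"hand": 0.5,"translation": [0,-1,-206],"angular": [0,0,0]},
  {"hand": 0.5,"translation": [0,-1,-206],"angular": [0,0,0]},
], force=60)

```text
t: 18.8
eef_pos: [0.3644, -0.2653, 0.0748]
tool_rot: [0.001, 0.932, 0.362, 0.001]
contact_force: [-1.6, 0.9, 4.7]
gripper_width: 0.637
grasp_force: 62.6
```

```bash
python3 -c "
from look import *
m=bot.camera_model('top')
c=np.array([[218,145],[265,136],[271,182],[225,191]]);P=np.array([pt('',m,p,.04) for p in c]);print(P.round(3),P.mean(0))
m=bot.camera_model('scene')
look({'square_table':(.651,.163,0)},cams=('scene','top'),pic='t4.png')
g=getmask('top','square_table'); print(g and (g[0].mean(0),g[0].min(0),g[0].max(0)))
"
```

```text
[[0.698 0.229 0.04 ]
 [0.718 0.108 0.04 ]
 [0.598 0.095 0.04 ]
 [0.578 0.211 0.04 ]] [0.64758858 0.1607689  0.04      ]
18.8 [ 0.3643966  -0.2652896   0.07476543] [ 0.68  0.39 -0.22  2.2   0.16  0.56 -0.49]
square_table [ 0.6508  0.1637 -0.0057  0.1738] [0.5 1.3]
(array([243.45373134, 162.76204691]), array([217., 135.]), array([270., 190.]))
```

drive_tool([
  {"hand": 0.5,"translation": [0,0,10],"angular": [0,0,0]},
  {"hand": 0.5,"translation": [0,0,30],"angular": [0,0,0]},
  {"hand": 0.5,"translation": [0,0,60],"angular": [0,0,0]},
  {"hand": 0.5,"translation": [5,10,90],"angular": [0,0,0]},
  {"hand": 0.5,"translation": [22,33,110],"angular": [0,0,0]},
  {"hand": 0.5,"translation": [44,66,120],"angular": [0,0,0]},
  {"hand": 0.5,"translation": [66,100,120],"angular": [0,0,0]},
  {"hand": 0.5,"translation": [88,133,120],"angular": [0,0,0]},
  {"hand": 0.5,"translation": [110,166,120],"angular": [0,0,0]},
  {"hand": 0.5,"translation": [132,199,120],"angular": [0,0,0]},
  {"hand": 0.5,"translation": [155,232,120],"angular": [0,0,0]},
  {"hand": 0.5,"translation": [178,265,120],"angular": [0,0,0]},
])

```text
t: 20.55
eef_pos: [0.5419, 0.001, 0.194]
tool_rot: [0.0, 0.932, 0.362, -0.0]
contact_force: [-0.2, 0.4, -4.3]
gripper_width: 0.635
grasp_force: 64.2
```

View pics/t4.png

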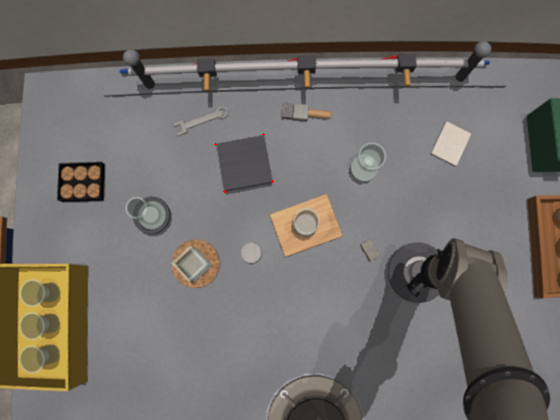

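The top view shows the square table cleared at (244,163), the jar on the cork at (193,263) and the tumbler on the board at (305,224). The riser can go on to the table.

drive_tool([
  {"hand": 0.5,"translation": [22,33,0],"angular": [0,0,0]},
  {"hand": 0.5,"translation": [44,66,0],"angular": [0,0,0]},
  {"hand": 0.5,"translation": [66,98,0],"angular": [0,0,0]},
  {"hand": 0.5,"translation": [87,130,0],"angular": [0,0,0]},
  {"hand": 0.5,"translation": [102,152,0],"angular": [0,0,0]},
  {"hand": 0.5,"translation": [108,161,-15],"angular": [0,0,0]},
  {"hand": 0.5,"translation": [108,161,-45],"angular": [0,0,0]},
  {"hand": 0.5,"translation": [108,161,-75],"angular": [0,0,0]},
  {"hand": 0.5,"translation": [108,161,-100],"angular": [0,0,0]},
  {"hand": 0.5,"translation": [108,161,-110],"angular": [0,0,0]},
  {"hand": 0.5,"translation": [108,161,-116],"angular": [0,0,0]},
  {"hand": 0.5,"translation": [108,161,-116],"angular": [0,0,0]},
])

```text
t: 22.05
eef_pos: [0.6498, 0.161, 0.0777]
tool_rot: [0.0, 0.932, 0.362, 0.0]
contact_force: [0.2, 0.1, -3.7]
gripper_width: 0.639
grasp_force: 64.2
```

drive_tool([
  {"hand": 0.5,"translation": [0,0,-2],"angular": [0,0,0]},
  {"hand": 0.5,"translation": [0,0,-4],"angular": [0,0,0]},
  {"hand": 0.5,"translation": [0,0,-4],"angular": [0,0,0]},
])

```text
t: 22.42
eef_pos: [0.6503, 0.1614, 0.0749]
tool_rot: [0.0, 0.932, 0.362, 0.001]
contact_force: [-2.8, -1.1, 5.7]
gripper_width: 0.636
grasp_force: 65.0
```

drive_tool([
  {"hand": 1,"translation": [0,0,0],"angular": [0,0,0]},
  {"hand": 1,"translation": [0,0,0],"angular": [0,0,0]},
  {"hand": 1,"translation": [0,0,0],"angular": [0,0,0]},
  {"hand": 1,"translation": [0,0,0],"angular": [0,0,0]},
  {"hand": 1,"translation": [0,0,20],"angular": [0,0,0]},
  {"hand": 1,"translation": [0,0,60],"angular": [0,0,0]},
  {"hand": 1,"translation": [0,0,120],"angular": [0,0,0]},
  {"hand": 1,"translation": [0,5,180],"angular": [0,0,0]},
  {"hand": 1,"translation": [-20,40,220],"angular": [0,0,0]},
  {"hand": 1,"translation": [-45,85,240],"angular": [0,0,0]},
  {"hand": 1,"translation": [-70,130,240],"angular": [0,0,0]},
  {"hand": 1,"translation": [-95,175,240],"angular": [0,0,0]},
])

```text
t: 23.92
eef_pos: [0.5538, 0.3377, 0.3156]
tool_rot: [-0.0, 0.932, 0.362, 0.001]
contact_force: [1.0, 0.2, -0.4]
gripper_width: 1.0
grasp_force: 0.0
```

drive_tool([
  {"hand": 1,"translation": [-20,40,0],"angular": [0,0,0]},
  {"hand": 1,"translation": [-35,62,0],"angular": [0,0,0]},
  {"hand": 1,"translation": [-35,62,0],"angular": [0,0,0]},
  {"hand": 1,"translation": [-35,62,0],"angular": [0,0,0]},
])

```text
t: 24.42
eef_pos: [0.5205, 0.3971, 0.3141]
tool_rot: [0.0, 0.932, 0.362, 0.001]
contact_force: [0.5, 0.1, 0.1]
gripper_width: 0.999
grasp_force: 0.0
```

```bash
python3 -c "
from look import *
look({'riser':(.65,.163,.04),'vase':(.52,.398,.04),'narrow_turntable':(.522,.4,0)},pic='w5.png')"
```

```text
24.425 [0.52054668 0.39706333 0.31412216] [-0.39  0.44 -0.5   1.5   0.22  1.26 -1.75]
riser [ 0.6515  0.1634  0.0399 -0.0271] [0.4 0.5 0.5]
vase [ 0.5216  0.3966  0.0385 -0.2081] [0.3 3.2 0.6]
narrow_turntable [ 0.5234  0.4008 -0.0151 -0.327 ] [1.9 1.6 0.9]
```

View pics/w5.png

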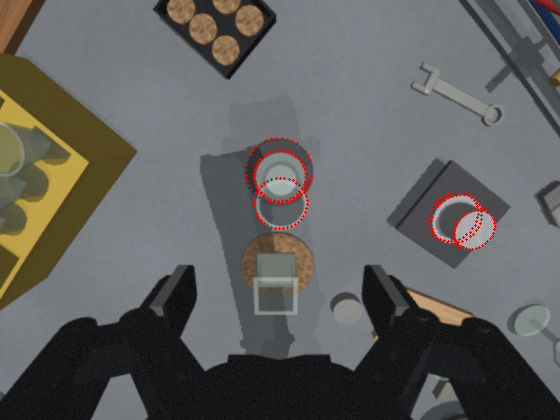

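The riser sits centred on the square table at (455,217). The vase foot on the narrow turntable is at (280,177), between the jaws.

drive_tool([
  {"hand": 1,"translation": [0,0,-40],"angular": [0,0,0]},
  {"hand": 1,"translation": [0,0,-80],"angular": [0,0,0]},
  {"hand": 1,"translation": [0,0,-120],"angular": [0,0,0]},
  {"hand": 1,"translation": [0,0,-155],"angular": [0,0,0]},
  {"hand": 1,"translation": [0,0,-172],"angular": [0,0,0]},
  {"hand": 1,"translation": [0,0,-172],"angular": [0,0,0]},
  {"hand": 0.4,"translation": [0,0,-172],"angular": [0,0,0]},
  {"hand": 0.4,"translation": [0,0,-172],"angular": [0,0,0]},
  {"hand": 0.4,"translation": [0,0,-172],"angular": [0,0,0]},
  {"hand": 0.4,"translation": [0,0,-172],"angular": [0,0,0]},
  {"hand": 0.4,"translation": [0,0,-172],"angular": [0,0,0]},
  {"hand": 0.4,"translation": [0,0,-172],"angular": [0,0,0]},
], force=45)

```text
t: 26.52
eef_pos: [0.521, 0.3985, 0.1431]
tool_rot: [-0.0, 0.932, 0.362, 0.002]
contact_force: [1.4, -1.7, 6.4]
gripper_width: 0.568
grasp_force: 46.4
```

drive_tool([
  {"hand": 0.4,"translation": [0,0,10],"angular": [0,0,0]},
  {"hand": 0.4,"translation": [0,0,30],"angular": [0,0,0]},
  {"hand": 0.4,"translation": [0,0,60],"angular": [0,0,0]},
  {"hand": 0.4,"translation": [0,-10,85],"angular": [0,0,0]},
  {"hand": 0.4,"translation": [-3,-35,100],"angular": [0,0,0]},
  {"hand": 0.4,"translation": [-8,-70,105],"angular": [0,0,0]},
  {"hand": 0.4,"translation": [-13,-110,105],"angular": [0,0,0]},
  {"hand": 0.4,"translation": [-19,-150,105],"angular": [0,0,0]},
  {"hand": 0.4,"translation": [-24,-190,105],"angular": [0,0,0]},
  {"hand": 0.4,"translation": [-29,-230,105],"angular": [0,0,0]},
  {"hand": 0.4,"translation": [-34,-270,105],"angular": [0,0,0]},
  {"hand": 0.4,"translation": [-39,-310,105],"angular": [0,0,0]},
])

```text
t: 28.02
eef_pos: [0.4802, 0.0873, 0.2474]
tool_rot: [0.0, 0.932, 0.363, 0.0]
contact_force: [1.5, -1.4, -4.6]
gripper_width: 0.566
grasp_force: 47.3
```

drive_tool([
  {"hand": 0.4,"translation": [-6,-40,0],"angular": [0,0,0]},
  {"hand": 0.4,"translation": [-12,-80,0],"angular": [0,0,0]},
  {"hand": 0.4,"translation": [-18,-120,0],"angular": [0,0,0]},
  {"hand": 0.4,"translation": [-26,-160,0],"angular": [0,0,0]},
  {"hand": 0.4,"translation": [-42,-198,0],"angular": [0,0,0]},
  {"hand": 0.4,"translation": [-60,-235,0],"angular": [0,0,0]},
  {"hand": 0.4,"translation": [-80,-270,0],"angular": [0,0,0]},
  {"hand": 0.4,"translation": [-100,-305,0],"angular": [0,0,0]},
  {"hand": 0.4,"translation": [-113,-335,0],"angular": [0,0,0]},
  {"hand": 0.4,"translation": [-118,-351,-10],"angular": [0,0,0]},
  {"hand": 0.4,"translation": [-118,-351,-30],"angular": [0,0,0]},
  {"hand": 0.4,"translation": [-118,-351,-30],"angular": [0,0,0]},
])

```text
t: 29.52
eef_pos: [0.3621, -0.2615, 0.215]
tool_rot: [-0.002, 0.932, 0.363, -0.001]
contact_force: [0.1, 0.5, -4.2]
gripper_width: 0.569
grasp_force: 47.6
```

drive_tool([
  {"hand": 0.4,"translation": [2,-2,-20],"angular": [0,0,0]},
  {"hand": 0.4,"translation": [2,-2,-40],"angular": [0,0,0]},
  {"hand": 0.4,"translation": [2,-2,-57],"angular": [0,0,0]},
  {"hand": 0.4,"translation": [2,-2,-65],"angular": [0,0,0]},
  {"hand": 0.4,"translation": [2,-2,-69],"angular": [0,0,0]},
  {"hand": 0.4,"translation": [2,-2,-69],"angular": [0,0,0]},
])

```text
t: 30.28
eef_pos: [0.365, -0.2648, 0.1476]
tool_rot: [0.0, 0.932, 0.363, 0.0]
contact_force: [-0.0, 1.0, -3.7]
gripper_width: 0.563
grasp_force: 47.7
```

drive_tool([
  {"hand": 0.4,"translation": [0,0,-2],"angular": [0,0,0]},
  {"hand": 0.4,"translation": [0,0,-4],"angular": [0,0,0]},
  {"hand": 0.4,"translation": [0,0,-4],"angular": [0,0,0]},
])

```text
t: 30.65
eef_pos: [0.3646, -0.2648, 0.1433]
tool_rot: [-0.0, 0.932, 0.362, -0.0]
contact_force: [-0.0, 0.3, -4.1]
gripper_width: 0.565
grasp_force: 47.7
```

drive_tool([
  {"hand": 0.4,"translation": [0,0,-2],"angular": [0,0,0]},
  {"hand": 0.4,"translation": [0,0,-3],"angular": [0,0,0]},
  {"hand": 0.4,"translation": [0,0,-3],"angular": [0,0,0]},
])

```text
t: 31.02
eef_pos: [0.3656, -0.2657, 0.1424]
tool_rot: [0.001, 0.932, 0.362, 0.0]
contact_force: [-3.9, 0.7, 18.0]
gripper_width: 0.566
grasp_force: 45.2
```

drive_tool([
  {"hand": 0.4,"translation": [0,0,1],"angular": [0,0,0]},
  {"hand": 1,"translation": [0,0,1],"angular": [0,0,0]},
  {"hand": 1,"translation": [0,0,1],"angular": [0,0,0]},
  {"hand": 1,"translation": [0,0,1],"angular": [0,0,0]},
  {"hand": 1,"translation": [0,0,1],"angular": [0,0,0]},
  {"hand": 1,"translation": [0,0,20],"angular": [0,0,0]},
  {"hand": 1,"translation": [0,0,60],"angular": [0,0,0]},
  {"hand": 1,"translation": [0,0,110],"angular": [0,0,0]},
  {"hand": 1,"translation": [0,0,150],"angular": [0,0,0]},
  {"hand": 1,"translation": [35,65,150],"angular": [0,0,0]},
  {"hand": 1,"translation": [60,115,150],"angular": [0,0,0]},
  {"hand": 1,"translation": [80,165,150],"angular": [0,0,0]},
])

```text
t: 32.52
eef_pos: [0.4455, -0.098, 0.2906]
tool_rot: [0.0, 0.932, 0.362, 0.0]
contact_force: [0.8, -0.1, -0.0]
gripper_width: 0.999
grasp_force: 0.0
```

drive_tool([
  {"hand": 1,"translation": [10,50,0],"angular": [0,0,0]},
  {"hand": 1,"translation": [20,100,0],"angular": [0,0,0]},
  {"hand": 1,"translation": [20,150,0],"angular": [0,0,0]},
  {"hand": 1,"translation": [15,200,0],"angular": [0,0,0]},
  {"hand": 1,"translation": [5,250,0],"angular": [0,0,0]},
  {"hand": 1,"translation": [-15,300,0],"angular": [0,0,0]},
  {"hand": 1,"translation": [-32,350,0],"angular": [0,0,0]},
  {"hand": 1,"translation": [-45,385,0],"angular": [0,0,0]},
  {"hand": 1,"translation": [-48,393,0],"angular": [0,0,0]},
  {"hand": 1,"translation": [-48,393,0],"angular": [0,0,0]},
  {"hand": 1,"translation": [-48,393,0],"angular": [0,0,0]},
])

```text
t: 33.9
eef_pos: [0.3974, 0.2917, 0.2901]
tool_rot: [0.0, 0.932, 0.361, -0.0]
contact_force: [0.4, -0.6, -0.7]
gripper_width: 0.997
grasp_force: 0.0
```

```bash
python3 -c "
from look import *
look({'vase':(.364,-.264,.04),'jar':(.398,.293,.008),'narrow_turntable':(.522,.4,0)},pic='w6.png')"
```

```text
33.9 [0.39744819 0.29166125 0.29008561] [-0.17  0.19 -0.66  1.89  0.13  1.11 -1.71]
miss top narrow_turntable
miss wrist vase
vase [ 0.3629 -0.2666  0.0384 -0.6725] [0.8 0.4]
jar [0.3968 0.2914 0.0047 0.7504] [0.8 1.4 1. ]
narrow_turntable [0.621  0.2145 0.0965 0.0091] [18.4  8.4]
```

View pics/w6.png

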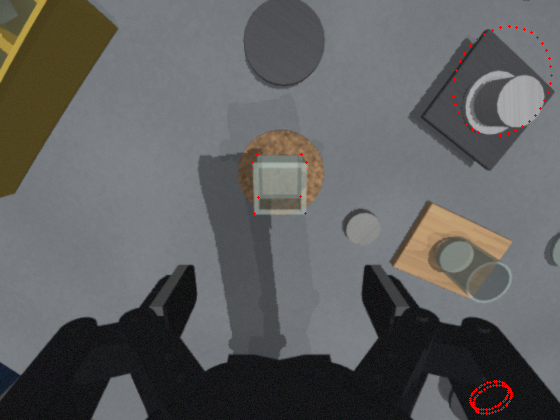

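The jar is square between the jaws at (281,183). The narrow turntable is empty at (284,41), though its network fit failed, so I'll measure it by segmentation.

```bash
python3 -c "
from look import *
obs=[]
for c in('top','scene','wrist'):
    m=bot.camera_model(c); im=bot.read_camera(c)
    p=proj(m,(.522,.4,.04)); print(c,p.round(1))
    mk=np.zeros((422,562),np.uint8); g=im.copy()
    s=tuple(int(v) for v in p); cv2.floodFill(g,mk,s,(255,0,0),(6,)*3,(6,)*3,4|(255<<8)|cv2.FLOODFILL_FIXED_RANGE)
    ys,xs=np.nonzero(mk[1:-1,1:-1]); print(len(xs),xs.min(),xs.max(),ys.min(),ys.max())
    e=pt('',m,((xs.min()+xs.max())/2,(ys.min()+ys.max())/2),.04); print(e)
    obs.append((m,sup(np.c_[xs,ys].astype(float))))
start['narrow_turntable']=(.522,.4,0)
print(fit('narrow_turntable',obs[:2]),fit('narrow_turntable',obs))
"
```

```text
top [151.  214.7]
907 133 168 197 232
[0.52244323 0.40133721 0.04      ]
scene [393.5 181.1]
601 375 413 172 192
[0.52561347 0.39832296 0.04      ]
wrist [284.   42.9]
5039 244 324 0 83
[0.52314297 0.4009807  0.04      ]
(array([ 0.52303115,  0.40114913, -0.00138543, -0.54707399]), array([1.2, 0.7])) (array([ 0.52354092,  0.40142057, -0.00310463,  0.09755458]), array([1.2, 0.6, 0.7]))
```

drive_tool([
  {"hand": 1,"translation": [0,0,-50],"angular": [0,0,0]},
  {"hand": 1,"translation": [0,0,-100],"angular": [0,0,0]},
  {"hand": 1,"translation": [0,0,-150],"angular": [0,0,0]},
  {"hand": 1,"translation": [0,0,-195],"angular": [0,0,0]},
  {"hand": 1,"translation": [0,0,-220],"angular": [0,0,0]},
  {"hand": 1,"translation": [0,0,-230],"angular": [0,0,0]},
  {"hand": 0.6,"translation": [0,0,-230],"angular": [0,0,0]},
  {"hand": 0.6,"translation": [0,0,-230],"angular": [0,0,0]},
  {"hand": 0.6,"translation": [0,0,-230],"angular": [0,0,0]},
  {"hand": 0.6,"translation": [0,0,-230],"angular": [0,0,0]},
  {"hand": 0.6,"translation": [0,0,-230],"angular": [0,0,0]},
  {"hand": 0.6,"translation": [0,0,-230],"angular": [0,0,0]},
], force=45)

```text
t: 36.15
eef_pos: [0.3972, 0.2935, 0.0612]
tool_rot: [-0.0, 0.932, 0.362, 0.001]
contact_force: [-0.0, -1.4, 7.2]
gripper_width: 0.721
grasp_force: 50.9
```

drive_tool([
  {"hand": 0.6,"translation": [0,0,10],"angular": [0,0,0]},
  {"hand": 0.6,"translation": [0,0,30],"angular": [0,0,0]},
  {"hand": 0.6,"translation": [0,0,60],"angular": [0,0,0]},
  {"hand": 0.6,"translation": [15,13,70],"angular": [0,0,0]},
  {"hand": 0.6,"translation": [45,38,72],"angular": [0,0,0]},
  {"hand": 0.6,"translation": [75,64,72],"angular": [0,0,0]},
  {"hand": 0.6,"translation": [105,90,72],"angular": [0,0,0]},
  {"hand": 0.6,"translation": [120,103,70],"angular": [0,0,0]},
  {"hand": 0.6,"translation": [125,107,60],"angular": [0,0,0]},
  {"hand": 0.6,"translation": [125,107,45],"angular": [0,0,0]},
  {"hand": 0.6,"translation": [125,107,36],"angular": [0,0,0]},
  {"hand": 0.6,"translation": [125,107,36],"angular": [0,0,0]},
])

```text
t: 37.65
eef_pos: [0.5206, 0.3991, 0.0951]
tool_rot: [0.001, 0.932, 0.363, -0.001]
contact_force: [-0.1, 0.6, -3.4]
gripper_width: 0.717
grasp_force: 50.1
```

drive_tool([
  {"hand": 0.6,"translation": [0,0,-2],"angular": [0,0,0]},
  {"hand": 0.6,"translation": [0,0,-4],"angular": [0,0,0]},
  {"hand": 0.6,"translation": [0,0,-5],"angular": [0,0,0]},
  {"hand": 0.6,"translation": [0,0,-5],"angular": [0,0,0]},
])

```text
t: 38.15
eef_pos: [0.5218, 0.4004, 0.0933]
tool_rot: [0.0, 0.932, 0.362, 0.001]
contact_force: [-3.3, -4.6, 9.0]
gripper_width: 0.718
grasp_force: 51.3
```

drive_tool([
  {"hand": 1,"translation": [0,0,0],"angular": [0,0,0]},
  {"hand": 1,"translation": [0,0,0],"angular": [0,0,0]},
  {"hand": 1,"translation": [0,0,0],"angular": [0,0,0]},
  {"hand": 1,"translation": [0,0,0],"angular": [0,0,0]},
  {"hand": 1,"translation": [0,0,20],"angular": [0,0,0]},
  {"hand": 1,"translation": [0,0,60],"angular": [0,0,0]},
  {"hand": 1,"translation": [0,0,110],"angular": [0,0,0]},
  {"hand": 1,"translation": [0,-20,160],"angular": [0,0,0]},
  {"hand": 1,"translation": [-5,-65,190],"angular": [0,0,0]},
  {"hand": 1,"translation": [-10,-115,200],"angular": [0,0,0]},
  {"hand": 1,"translation": [-15,-165,200],"angular": [0,0,0]},
  {"hand": 1,"translation": [-20,-215,200],"angular": [0,0,0]},
])

```text
t: 39.65
eef_pos: [0.5015, 0.1839, 0.293]
tool_rot: [0.0, 0.932, 0.363, 0.001]
contact_force: [1.2, 0.9, -0.0]
gripper_width: 1.003
grasp_force: 0.0
```

drive_tool([
  {"hand": 1,"translation": [-5,-50,0],"angular": [0,0,0]},
  {"hand": 1,"translation": [-8,-100,0],"angular": [0,0,0]},
  {"hand": 1,"translation": [-12,-150,0],"angular": [0,0,0]},
  {"hand": 1,"translation": [-13,-174,0],"angular": [0,0,0]},
  {"hand": 1,"translation": [-13,-174,0],"angular": [0,0,0]},
  {"hand": 1,"translation": [-13,-174,0],"angular": [0,0,0]},
])

```text
t: 40.4
eef_pos: [0.4888, 0.0126, 0.2921]
tool_rot: [-0.0, 0.932, 0.363, 0.001]
contact_force: [0.1, 0.2, -0.8]
gripper_width: 1.002
grasp_force: 0.0
```

```bash
python3 -c "
from look import *
look({'vase':(.364,-.264,.04),'jar':(.522,.4,.04),'tumbler':(.489,.011,.016),'riser':(.651,.163,.04)},pic='w7.png')"
```

```text
40.4 [0.48881939 0.0126465  0.29214734] [ 0.31  0.16 -0.51  1.9   0.09  1.1  -1.06]
miss top tumbler
miss wrist jar
vase [ 0.3622 -0.267   0.033   0.1459] [1.3 0.6 4.1]
jar [0.5194 0.4021 0.0373 0.7724] [1.4 1.5]
tumbler [0.491  0.0112 0.0135 0.0434] [0.7 0.2]
riser [0.65   0.1639 0.032  0.093 ] [1.2 0.5 4.2]
```

View pics/w7.png

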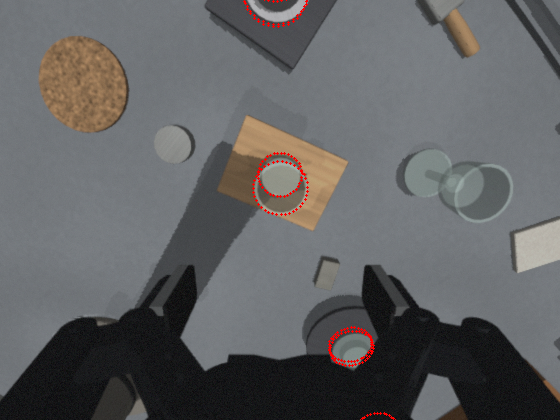

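The tumbler on the board, rim at (281,188), lies midway between the jaws. The vase and jar are within about 3 mm of their plate centres.

drive_tool([
  {"hand": 1,"translation": [1,-1,-50],"angular": [0,0,0]},
  {"hand": 1,"translation": [1,-1,-100],"angular": [0,0,0]},
  {"hand": 1,"translation": [1,-1,-150],"angular": [0,0,0]},
  {"hand": 1,"translation": [1,-1,-190],"angular": [0,0,0]},
  {"hand": 1,"translation": [1,-1,-215],"angular": [0,0,0]},
  {"hand": 1,"translation": [1,-1,-224],"angular": [0,0,0]},
  {"hand": 0.6,"translation": [1,-1,-224],"angular": [0,0,0]},
  {"hand": 0.6,"translation": [1,-1,-224],"angular": [0,0,0]},
  {"hand": 0.6,"translation": [1,-1,-224],"angular": [0,0,0]},
  {"hand": 0.6,"translation": [1,-1,-224],"angular": [0,0,0]},
  {"hand": 0.6,"translation": [1,-1,-224],"angular": [0,0,0]},
  {"hand": 0.6,"translation": [1,-1,-224],"angular": [0,0,0]},
], force=35)

```text
t: 42.65
eef_pos: [0.4905, 0.0102, 0.0683]
tool_rot: [0.0, 0.932, 0.362, 0.001]
contact_force: [-0.7, -0.8, 7.3]
gripper_width: 0.703
grasp_force: 38.9
```

drive_tool([
  {"hand": 0.6,"translation": [0,0,10],"angular": [0,0,0]},
  {"hand": 0.6,"translation": [0,0,30],"angular": [0,0,0]},
  {"hand": 0.6,"translation": [0,0,65],"angular": [0,0,0]},
  {"hand": 0.6,"translation": [5,5,100],"angular": [0,0,0]},
  {"hand": 0.6,"translation": [25,24,120],"angular": [0,0,0]},
  {"hand": 0.6,"translation": [52,50,125],"angular": [0,0,0]},
  {"hand": 0.6,"translation": [80,76,125],"angular": [0,0,0]},
  {"hand": 0.6,"translation": [108,103,125],"angular": [0,0,0]},
  {"hand": 0.6,"translation": [136,130,125],"angular": [0,0,0]},
  {"hand": 0.6,"translation": [154,147,120],"angular": [0,0,0]},
  {"hand": 0.6,"translation": [160,153,110],"angular": [0,0,0]},
  {"hand": 0.6,"translation": [160,153,95],"angular": [0,0,0]},
])

```text
t: 44.15
eef_pos: [0.6493, 0.163, 0.1615]
tool_rot: [0.0, 0.932, 0.363, -0.0]
contact_force: [-0.0, 0.6, -2.3]
gripper_width: 0.705
grasp_force: 38.6
```

drive_tool([
  {"hand": 0.6,"translation": [0,0,-10],"angular": [0,0,0]},
  {"hand": 0.6,"translation": [0,0,-16],"angular": [0,0,0]},
  {"hand": 0.6,"translation": [0,0,-19],"angular": [0,0,0]},
  {"hand": 0.6,"translation": [0,0,-21],"angular": [0,0,0]},
  {"hand": 0.6,"translation": [0,0,-21],"angular": [0,0,0]},
])

```text
t: 44.78
eef_pos: [0.6499, 0.1631, 0.1424]
tool_rot: [0.0, 0.932, 0.362, 0.0]
contact_force: [-2.4, -2.1, 4.5]
gripper_width: 0.705
grasp_force: 39.2
```

Contact felt at the expected height. I'll release and back off for a check.

drive_tool([
  {"hand": 0.6,"translation": [0,0,0],"angular": [0,0,0]},
  {"hand": 1,"translation": [0,0,0],"angular": [0,0,0]},
  {"hand": 1,"translation": [0,0,0],"angular": [0,0,0]},
  {"hand": 1,"translation": [0,0,0],"angular": [0,0,0]},
  {"hand": 1,"translation": [0,0,0],"angular": [0,0,0]},
  {"hand": 1,"translation": [0,0,20],"angular": [0,0,0]},
  {"hand": 1,"translation": [0,0,60],"angular": [0,0,0]},
  {"hand": 1,"translation": [0,0,110],"angular": [0,0,0]},
  {"hand": 1,"translation": [0,0,160],"angular": [0,0,0]},
  {"hand": 1,"translation": [-40,-20,180],"angular": [0,0,0]},
  {"hand": 1,"translation": [-60,-30,180],"angular": [0,0,0]},
  {"hand": 1,"translation": [-60,-30,180],"angular": [0,0,0]},
])

```text
t: 46.28
eef_pos: [0.5891, 0.1326, 0.3235]
tool_rot: [0.001, 0.932, 0.362, 0.001]
contact_force: [-0.7, -0.3, -0.6]
gripper_width: 1.001
grasp_force: 0.0
```

```bash
python3 -c "
from look import *
look({'vase':(.364,-.264,.04),'jar':(.522,.4,.04),'tumbler':(.65,.163,.09),'riser':(.651,.163,.04)},pic='w8.png')
save(bot.read_camera('scene'),'s8.png')"
```

```text
46.275 [0.58908366 0.13262269 0.32348478] [ 0.08  0.34 -0.52  1.61  0.18  1.23 -1.31]
vase [ 0.3526 -0.2686 -0.0373 -2.9589] [ 17.8   6.5 108.5]
jar [0.5198 0.4021 0.0361 0.7539] [0.8 0.8 0.6]
tumbler [ 0.6504  0.1648  0.0891 -0.3624] [ 0.7 69.1  0.7]
riser [0.6508 0.1633 0.0388 0.3195] [ 1.4 77.3  5.6]
```

View pics/w8.png

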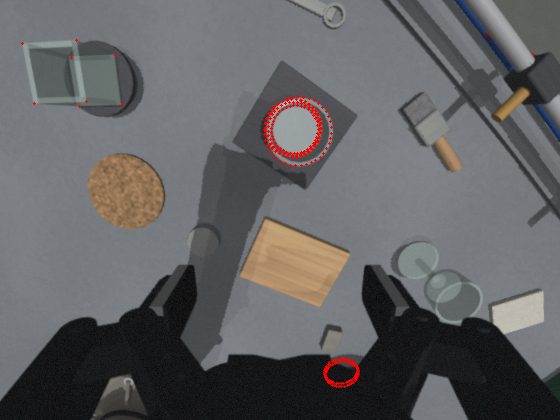

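View pics/s8.png

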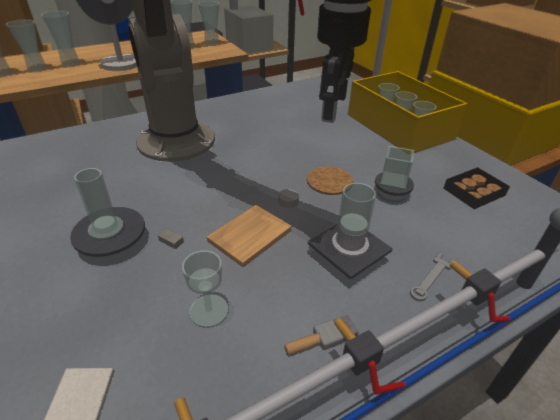

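The wrist and scene views show everything standing on its new place: vase at (103,225), jar at (397,170), and tumbler on the riser at (352,235). The goblet is unmoved at (205,285).

```bash
python3 -c "
from station import bot
print(bot.hand_in())"
```

```text
the job is handed in; nothing more can be done
None
```

The job is handed in (no verdict was returned): vase on the wide turntable, jar on the narrow turntable, riser on the square table with the tumbler on top; all measured about 4 mm or less off centre, the goblet was not touched, and the arm work took about 46 s.

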